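# Bench relay test: load the bay, trip the lever, reset it

## Task

Test the long relay from the stock rack: set it down gently, upright, in the bay on top of the grey tester, then press the test button so that the lever drops. Lift the lever back until it stands latched again, leave the relay fully home in the bay and leave everything else on the bench where it is.

Things in the scene. Friction and masses are not known exactly. Their poses are not given: they have to be found in the camera images.
- relay: the relay to test: grey block with a black foot, 58 mm long (x) x 28 wide (y) x 56 tall (z), the longest module in the rack. Origin: centre of its underside. Same either way round. In the rack only its two ends (58 mm apart) can be gripped, in the bay only its broad faces (28 mm apart) are free: stand it on the bench and regrasp it in between
- rack: fixed rack: base 80 (x) x 116 (y) x 8 mm thick; four walls along x, 50 mm long, 5 thick, tops 62 mm above the bench, form three slots 32 mm wide, open at both ends, centres at y = -37, 0, +37 mm. One module stands in each slot on the base, any module in any slot, x axes along the slots. Origin: centre of the underside
- tester: fixed grey tester box, 180 mm (its x) x 260 mm (its y) x 60 mm tall; its front (-x) faces the robot. On its lid, from +y to -y: the bay, the lever, the test button. Origin at the centre of its underside. A black cross-shaft cover 18 mm high runs on the lid between lever and button
- bay_floor (a point): centre of the bay's floor, on the tester's lid, 60 mm above the bench; axes as the tester's. The relay stands here, long side along x, between two aluminium end posts (40 mm wide, 68 mm tall, 64 mm clear between them along x) and two black side lips (8 mm tall, 4 mm thick, 34 mm clear between them along y)
- test_button_top (a point): centre of the top face of the test button, a grey cap of 26 mm diameter in a round black housing; it is pressed straight down, the top 18 mm above the lid when out. Full travel 6 mm, about 2 to 6 N; the lever falls after 3 to 5 mm
- test_button (a joint): test button travel in m: 0 out, 0.006 fully pressed; springs back
- lever_bar (a point): centre of the lever's black cross bar (14 mm diameter, 40 mm long along the tester's y), at the end of a 10 mm thick steel rod 75 mm from the hinge; it can be pinched from above by its two ends and turns between the fingers as the lever swings
- lever_hinge (a point): the lever's hinge axis, along the tester's y, 12 mm above the lid; axes as the tester's
- lever (a joint): lever angle in rad: 0 = latched, standing up and leaning 14 degrees back towards the tester's +x; grows as the lever falls forward (to the tester's -x, towards the robot) to 1.55 = dropped, 15 degrees above level. It is upright at 0.24: let go above that it falls forward again, let go below about 0.2 it falls back to the latch
- short_module: short grey block module, 34 x 28 x 46 mm tall, in one slot of the rack: a bystander; origin at the centre of its underside
- round_module: grey round module, 27 mm diameter, 48 mm tall, in one slot of the rack: a bystander; origin at the centre of its underside
- tape_roll: black tape roll lying flat, 52 mm diameter, 18 mm high: a bystander; origin at the centre of its underside
- spool: aluminium-coloured solder spool standing on end, 54 mm diameter, 36 mm high: a bystander; origin at the centre of its underside
- dispenser: blue dispenser bottle with a steel cap, 52 mm diameter, 100 mm tall: a bystander; origin at the centre of its underside
- screwdriver: black-handled screwdriver, 170 mm long, lying on the bench: a bystander; origin near its middle, its x axis runs from handle to tip
- jar: open glass jar, 72 mm diameter, 85 mm tall: a bystander; origin at the centre of its underside
- wrench: steel wrench, 150 mm long, lying flat: a bystander; origin near its middle, its x axis runs along it
Things that resemble listed ones, but are neither listed nor needed, are in the scene too. What is shaped like the relay but purple is not meant.

How it is judged:
By the outcome, as a careful person would: the job done as asked, in the order asked, and still so for the second after the job is handed in, with the robot touching nothing.
It also fails if it takes over 72 s, if anything falls off the work surface, if the arm or the gripper's body presses on something with over 40 N, if the wrist force passes 120 N, or if a joint passes its speed limit or range.

## Robot

A 6-joint arm with a two-finger parallel gripper is mounted at the origin on the work surface. World frame = base frame: x ahead of the robot, y to its left, z up, the work surface at z = 0. Lengths are in mm, angles in degrees, forces in N, time in s.
With the tool pointing down it reaches from about 300 to 850 mm from the base axis. Payload 5.4 kg.
Tool frame: the origin (TCP) lies at the very end of the fingers, on their centre line; the grasp point (between the pads) lies 19 mm behind it; z points along the fingers, y is the line along which they close (so a half turn about z gives the same grasp; the last joint's range is limited). The gripper opens to 85 mm and grips with 20 to 120 N. Pads are 22 mm wide; open, the fingers measure 114 mm over their backs; the gripper's body (76 mm by 85 mm) begins 54 mm behind the grasp point. The pads swing forward as they close: fully open they stand 13 mm farther back than shut.
Start: joints at [57.118, 9.076, 91.501, -0, 79.423, -12.038], TCP at [204.61, 537.346, 231.299] pointing down, gripper open.
Joint ranges: [-166.64, 166.64], [-54.1, 131.32], [10.49, 154.53], [-73.88, 253.88], [9.74, 151.15], [-171.62, 171.62]. Speed limits (degrees/s): [147.25, 147.25, 180, 180, 180, 180].

## Interface

Orientations are given as [roll, pitch, yaw] about the fixed x, y, z axes, in that order (R = Rz(yaw) Ry(pitch) Rx(roll)).
In Python, from bench import * gives the robot as it stands.
- The arm moves only by the tool play_rows, never from a script. Its argument "deltas" is a list that holds one entry, the list of rows, each a list of 4 numbers: the shift along the world's x, y, z in m, then the turn about the world's z in rad. A call has 1 to 10 rows; each row shifts and turns the commanded pose from where the row before left it; what a row does not reach is not made up. A row lasts 1/12 s, in which the tool goes at most 41.7 mm and 7.16 degrees, less where a joint would pass 70% of its speed; a pose out of reach is approached as far as the arm can. A call is refused whole if a number of a shift passes 0.0417 or a number of a turn 0.125, either way. A call with a gripper value outside its range is refused whole. "claw" is the opening, from 0 (shut) to 1 (fully open), set as the call begins (left out, the last holds). The fingers move at their own pace and stop on an object; "grip_force" is the grip in N (left out, the last holds). Time passes only in rows, so rows that do not move let the fingers close. It gives the time, the measured TCP pose, the force, the opening and the grip force at its end, in the units of the state.
- get_obs(): the state, without advancing time (a new reading comes with each control period).
- grab_frame(name): name is "scene" or "top"; returns a dict with "image" (400x640x3 uint8, red, green, blue), "z_map" (400x640 float32, mm along the optical axis (not along the pixel's ray), 0 where there is no reading), "mtx" (3x3 intrinsics, pixels), "xyz" and "orientation" of the camera in the world. Camera axes: x right, y down, z forward; pixel columns grow to the right and rows downward; lengths in mm; the calibration is good to about 2 mm. A picture is of the moment at which its call begins.
- close_job(): hands the job in; it is judged then, once.
Trained networks look in a picture, given as the dict that the camera call returned (one of the last four; its "shot" number tells which), for a name from the list of things; names that differ only in an ending like _2 or _b are one class to them, and where a whole thing is asked for, a point or a joint stands for the part that bears it (a point fixed in the world has none). Each returns a list of dicts, best first, with "confidence" (0 to 1); they miss things now and then, are a little off and sometimes report something else, mostly with a low value. They report only what shows in the picture. A call takes as long as a camera call. They do not tell look-alikes from the thing itself.
- find_in(picture, name): "at" ([column, row] in pixels, amid what is visible of it).
- masks_of(picture, name): "pixels" (400x640 bool, what is visible of it) and "at" ([column, row] in pixels, amid what is visible of it).
- landmark_of(picture, name): "at" ([column, row] in pixels: a listed point, or the origin of a listed thing).
The state is a dict: "time_s": time; "qpos": joint angles; "qd": joint speeds; "joint_torque": joint torques, N m; "tcp_pos": TCP position; "orientation": TCP orientation; "wrist_force": force on the tool from outside, world axes, zero at the start; "wrist_torque": the same for the moment, N m; "opening": finger opening in mm; "finger_force": force on a finger pad.
Only numpy, scipy, OpenCV 4.12 (cv2) and the standard library are available. Lean on these libraries where they do the work, as an engineer would, in place of code of your own. Each camera call takes 0.05 s, during which the arm holds its last target. There are 200 camera calls.

## Working session

There is one attempt and no reset: what is moved stays moved. The work goes in short steps, Python scripts to look and compute and a tool call to move; the robot and the scene stay as the last step left them, time stands still between calls to the robot, and variables do not carry over. Pictures are saved under pics/ and viewed, at most 10 in all, crops included, and the job is handed in when it is done.

Besides the shell and the picture viewer there is one more tool, called after "Emit:" as a command line: name --argument value ..., lists and objects as JSON in quotes. play_rows: Moves the arm, as the interface text tells. Its arguments: {"type":"object","properties":{"deltas":{"type":"array"},"claw":{"type":"number"},"grip_force":{"type":"number"}},"required":["deltas"]}

```bash
mkdir -p pics; ls; cat > h.py <<'E'
from bench import *
import numpy as np, cv2
from scipy.spatial.transform import Rotation as R
def rot(p): return R.from_euler('xyz',p['orientation'],degrees=True).as_matrix()
def ray(p,uv):
    d=np.linalg.inv(p['mtx'])@np.array([uv[0],uv[1],1.]); return rot(p)@d
def at_z(p,uv,z):
    d=ray(p,uv); o=np.array(p['xyz'],float); return o+d*(z-o[2])/d[2]
def cloud(p):
    z=p['z_map'].astype(float); v,u=np.mgrid[:400,:640]
    K=np.array(p['mtx'],float)
    c=np.stack([(u-K[0,2])/K[0,0]*z,(v-K[1,2])/K[1,1]*z,z],-1)
    w=c@rot(p).T+np.array(p['xyz']); w[z<=0]=np.nan; return w
def save(p,n,crop=None,s=1):
    im=p['image'][...,::-1]
    if crop: a,b,c,d=crop; im=im[b:d,a:c]
    cv2.imwrite('pics/'+n,cv2.resize(im,None,fx=s,fy=s,interpolation=cv2.INTER_CUBIC))
E
python3 - <<'E'
from h import *
o=get_obs();print(o)
for n in('top','scene'):
    p=grab_frame(n);save(p,n+'1.png');print(n,p['xyz'],p['orientation'],p['mtx'])
    w=cloud(p)
    for k in ['relay','rack','tester','bay_floor','test_button_top','lever_bar','lever_hinge','short_module','round_module','tape_roll','spool','dispenser','screwdriver','jar','wrench']:
        for r in landmark_of(p,k)[:3]:
            u,v=np.clip(np.round(r['at']).astype(int),0,[639,399]);print(k,np.round(r['at']),round(r['confidence'],2),np.round(w[v,u]))
E
```

```text
pics
{'time_s': 0.0, 'qpos': array([ 5.71196922e+01,  9.11518673e+00,  9.15737144e+01, -5.28774815e-04,
        7.94244833e+01, -1.20370142e+01]), 'qd': array([-0.05498298,  0.08309689,  0.00071074, -0.0045089 , -0.10317789,
        0.04259151]), 'joint_torque': array([-1.21070207e-03, -3.95983744e+01, -3.31437743e+01, -3.79061694e-04,
        8.12031707e-03, -3.87392049e-05]), 'tcp_pos': array([204.26226475, 536.83110322, 230.27858026]), 'orientation': array([-1.79889000e+02, -2.31374073e-02,  1.59156782e+02]), 'wrist_force': array([ 0.32723224,  0.34072461, -0.60391545]), 'wrist_torque': array([ 0.0051033 ,  0.03469445, -0.00365949]), 'finger_force': 0.0, 'opening': 85.36271948181576}
top [ 254.75768084   -5.29658375 2015.32438196] [-170.27266232   -0.22320654  -89.09094234] [[517.04440262   0.         306.09794089]
 [  0.         517.04440262 191.55302965]
 [  0.           0.           1.        ]]
relay [227. 166.] 0.63 [686. 300.  57.]
relay [250. 198.] 0.42 [560. 206.  68.]
rack [249. 194.] 0.8 [576. 210.  67.]
tester [366. 204.] 0.65 [ 546. -237.   60.]
bay_floor [350. 199.] 0
[... 1300 characters left out ...]
608. 194.  39.]
bay_floor [270. 236.] 0.64 [ 599. -181.  102.]
test_button_top [211. 264.] 0.67 [ 566. -338.   80.]
lever_bar [248. 239.] 0.52 [ 609. -249.  147.]
lever_hinge [242. 256.] 0.67 [ 590. -263.   76.]
short_module [380. 192.] 0.53 [617. 205.  47.]
round_module [366. 198.] 0.38 [593. 173.  24.]
tape_roll [323. 228.] 0.51 [603.  -6.  19.]
spool [347. 249.] 0.67 [713. -14.  32.]
dispenser [395. 248.] 0.67 [787.  96.  21.]
dispenser [346. 251.] 0.26 [715. -19.  29.]
screwdriver [299. 176.] 0.77 [379.  80.  22.]
screwdriver [384. 190.] 0.56 [615. 225.  43.]
screwdriver [146. 287.] 0.51 [ 461. -483.    0.]
jar [419. 151.] 0.72 [529. 488.  15.]
wrench [143. 288.] 0.78 [ 463. -491.    5.]
```

```bash
python3 - <<'E'
import cv2,numpy as np
t=cv2.imread('pics/top1.png');s=cv2.imread('pics/scene1.png')
a=cv2.resize(t[130:270,150:450],None,fx=2.66,fy=2.66,interpolation=cv2.INTER_CUBIC)
cv2.imwrite('pics/a.png',a)
b=cv2.resize(s[130:330,120:450],None,fx=2.4,fy=2.4,interpolation=cv2.INTER_CUBIC)
cv2.imwrite('pics/b.png',b)
E
```

```text
(no output)
```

View pics/a.png

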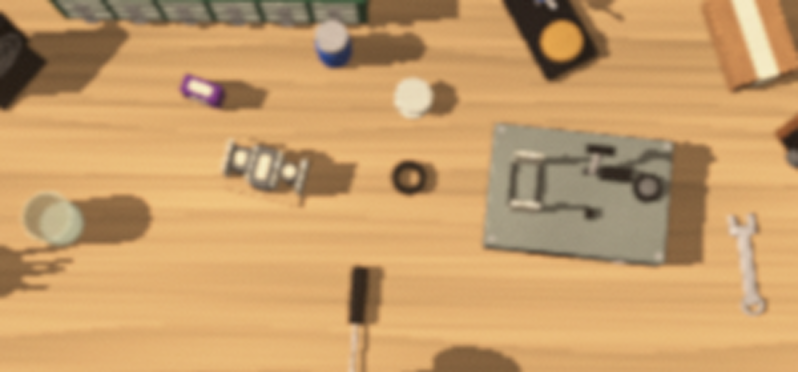

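View pics/b.png

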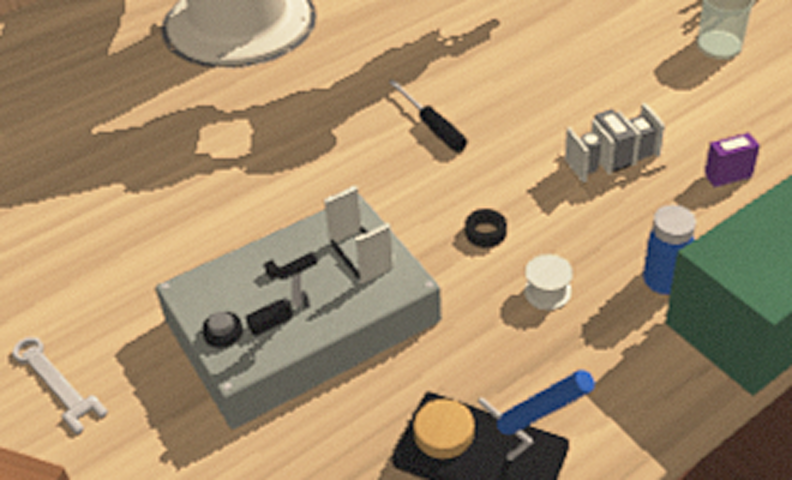

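The top crop shows three modules in the rack. The middle one, at about (249,193) px, has the long pale top. The other candidate, purple at about (226,164) px, is the excluded look-alike. The decoy box with the blue lever and orange cap at about (360,145) px isn't the tester. The tester is the grey box centred near (367,202) px.

Next I'll measure the rack, relay and tester poses.

```bash
python3 - <<'E'
from h import *
def rect(P,n):
    if len(P)<5: print(n,'few',len(P));return
    (c,s,a)=cv2.minAreaRect(P.astype(np.float32));b=cv2.boxPoints((c,s,a));e=b[1]-b[0]
    print(n,len(P),'c',np.round(c,1),'size',np.round(s,1),'edge0 deg',round(np.degrees(np.arctan2(e[1],e[0])),1),'len',round(float(np.linalg.norm(e)),1))
ps={n:grab_frame(n) for n in('top','scene')}
for n,p in ps.items():
    w=cloud(p);x,y,z=w[...,0],w[...,1],w[...,2]
    roi=(x>430)&(x<720)&(y>-410)&(y<-90)
    lid=roi&(z>52)&(z<66);rect(w[lid][:,:2],n+' lid');print('lid z',np.median(z[lid]))
    rk=(abs(x-578)<80)&(abs(y-205)<85)
    rect(w[rk&(z>52)][:,:2],n+' rack+relay tops'); print(np.percentile(z[rk&(z>40)],[50,90,99]))
    posts=roi&(z>100)&(y>-225);rect(w[posts][:,:2],n+' posts'); print('ztop',np.nanpercentile(z[posts],[50,95]))
    for k in('relay','bay_floor','test_button_top','lever_bar'):
        for r in masks_of(p,k)[:2]:
            m=r['pixels'];q=w[m];q=q[~np.isnan(q[:,0])];print(n,k,round(r['confidence'],2),np.round(r['at']),len(q),np.round(np.median(q,0)),np.round(q.max(0)),np.round(q.min(0)))
            zt=q[:,2]; rect(q[zt>np.percentile(zt,97)-8][:,:2],'  top part')
    for k,zz in(('bay_floor',60),('test_button_top',78),('lever_hinge',72),('lever_bar',145),('rack',0)):
        for r in landmark_of(p,k)[:1]: print('  lm',k,round(r['confidence'],2),np.round(at_z(p,r['at'],zz)))
save(ps['scene'],'rk.png',(340,160,440,235),6)
save(ps['scene'],'ts.png',(180,190,310,300),6)
E
```

```text
top lid 2275 c [ 553.3 -244.2] size [260.2 183. ] edge0 deg -5.1 len 183.0
lid z 59.90476524414976
top rack+relay tops 268 c [582.9 211.2] size [119.1  57.9] edge0 deg -10.1 len 57.9
[58.62567997 66.99429762 72.56951807]
top posts 58 c [ 560.8 -163.6] size [37.7 76.6] edge0 deg -5.2 len 76.6
ztop [125.90372498 135.52877828]
top relay 0.63 [224. 164.] 104 [693. 304.  54.] [710. 333.  65.] [678. 279.  14.]
  top part 43 c [695.3 306.1] size [50.3 23.7] edge0 deg -21.0 len 23.7
top relay 0.5 [247. 194.] 108 [577. 211.  63.] [609. 226.  74.] [552. 196.  16.]
  top part 48 c [578.7 211.3] size [25. 51.] edge0 deg -17.0 len 51.0
top bay_floor 0.66 [368. 204.] 3292 [ 550. -242.   61.] [ 664. -108.  167.] [ 453. -392.  -11.]
  top part 108 c [ 564.  -211.5] size [ 79.9 146.4] edge0 deg -84.9 len 146.4
top test_button_top 0.34 [274. 144.] 188 [759. 114.  95.] [790. 139. 110.] [743.  90.   8.]
  top part 57 c [767.4 114.5] size [42.1 41.5] edge0 deg -25.4 len 41.5
  lm bay_floor 0.61 [ 555. -166.   60.]
  lm test_button_top 0.42 [ 561. -332.   78.]
  lm lever_hinge 0.79 [ 580. -261.   72.]
  l
[... 875 characters left out ...]
.6 len 145.7
scene test_button_top 0.59 [211. 266.] 84 [ 565. -337.   79.] [ 577. -319.   83.] [ 532. -350.   56.]
  top part 74 c [ 564.6 -337. ] size [24.2 24.4] edge0 deg -44.5 len 24.4
scene lever_bar 0.66 [143. 286.] 416 [ 460. -494.    4.] [ 537. -469.   12.] [ 377. -514.   -6.]
  top part 362 c [ 463.2 -494.1] size [151.4  34.8] edge0 deg -83.6 len 34.8
scene lever_bar 0.54 [247. 244.] 141 [ 604. -262.  145.] [ 612. -216.  152.] [ 521. -281.   56.]
  top part 78 c [ 604.1 -261.8] size [37.8 14.8] edge0 deg -5.4 len 14.8
  lm bay_floor 0.96 [ 569. -158.   60.]
  lm test_button_top 0.63 [ 560. -334.   78.]
  lm lever_hinge 0.61 [ 585. -270.   72.]
  lm lever_bar 0.72 [ 607. -256.  145.]
```

View pics/rk.png

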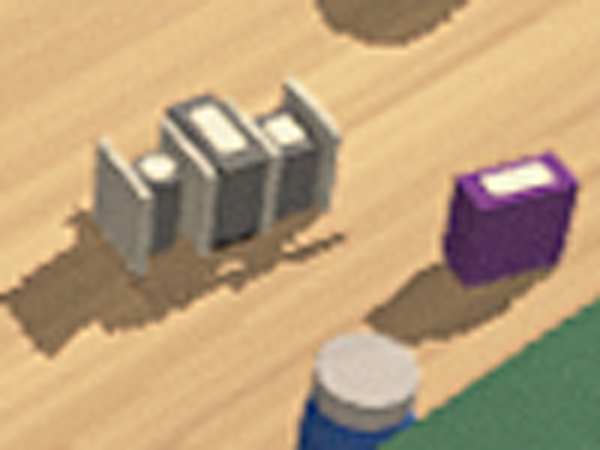

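The crop confirms it: the middle slot holds the long block at scene (378,186) px, taller and longer than the round module and the short block either side. The purple one stands outside the rack. I'm moving above it.

Emit:
play_rows --deltas '[[[0.0316,-0.0271,-0.004,-0.1196],[0.0316,-0.0271,-0.004,-0.1196],[0.0316,-0.0271,-0.004,-0.1196],[0.0316,-0.0271,-0.004,-0.1196],[0.0316,-0.0271,-0.004,-0.1196],[0.0316,-0.0271,-0.004,-0.1196],[0.0316,-0.0271,-0.004,-0.1196],[0.0316,-0.0271,-0.004,-0.1196],[0.0316,-0.0271,-0.004,-0.1196],[0.0316,-0.0271,-0.004,-0.1196]]]' --claw 1

```text
time_s: 3.43
tcp_pos: [520.9, 265.7, 191.5]
orientation: [180.0, -0.0, 90.3]
wrist_force: [0.4, 1.0, -0.8]
opening: 85.4
finger_force: 0.0
```

Emit:
play_rows --deltas '[[[0.0316,-0.0271,-0.004,-0.1196],[0.0316,-0.0271,-0.004,-0.1196],[0,0,0,0],[0,0,0,0]]]'

```text
time_s: 3.77
tcp_pos: [583.6, 211.5, 182.8]
orientation: [-180.0, 0.0, 76.7]
wrist_force: [-0.3, -0.8, 0.4]
opening: 85.0
finger_force: 0.0
```

```bash
python3 - <<'E'
from h import *
o=get_obs();print(o['time_s'],o['tcp_pos'],o['orientation'],o['qpos'])
for n in('top','scene'):
    p=grab_frame(n);w=cloud(p)
    x,y,z=w[...,0],w[...,1],w[...,2]
    m=(abs(x-583)<70)&(abs(y-212)<75)&(z>50)&(z<80)
    P=w[m][:,:2];c=P.mean(0);U,S,V=np.linalg.svd(P-c);print(n,len(P),c,'major deg',np.degrees(np.arctan2(V[0,1],V[0,0])))
    for r in masks_of(p,'relay')[:3]: print(r['confidence'],r['at'],r['pixels'].sum())
    g=(z>165)&(abs(x-583)<90)&(abs(y-212)<90)
    Q=w[g];print('gripper',len(Q),Q.min(0) if len(Q) else '', np.median(Q,0) if len(Q) else '')
    if n=='scene': save(p,'s2.png',(300,90,460,230),4)
E
```

```text
3.7667 [583.575949   211.45480442 182.81139969] [-1.79951124e+02  1.43118787e-02  7.67364223e+01] [8.77739613e+00 1.79524130e+01 8.66130445e+01 5.24311416e-03
 7.54852173e+01 2.20396636e+01]
top 106 [575.5641958  199.72781502] major deg -92.96524282186044
0.36 [247.9, 193.7] 29
gripper 1648 [493.0147611  134.83385189 201.71212537] [561.96280659 206.74927577 517.07433152]
scene 402 [591.45503578 211.73382094] major deg -104.38476220354758
0.69 [424.3, 198.0] 368
0.64 [379.4, 186.3] 213
0.36 [347.0, 245.9] 346
gripper 4573 [493.06635301 136.70685982 193.75771967] [606.40110246 191.72497564 455.41632348]
```

View pics/s2.png

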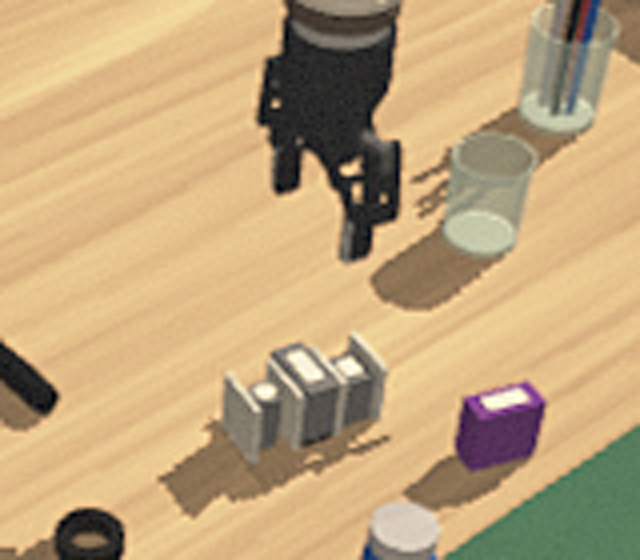

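Both views give rack heading about -13.5° and centre about (583,212). The fingers straddle the relay with 13 mm to spare at each end. Descending, then closing.

Emit:
play_rows --deltas '[[[0,0,-0.025,0],[0,0,-0.025,0],[0,0,-0.025,0],[0,0,-0.025,0],[0,0,-0.02,0],[0,0,-0.015,0],[0,0,-0.015,0],[0,0,-0.01,0],[0,0,0,0]]]'

```text
time_s: 4.72
tcp_pos: [580.0, 214.0, 21.2]
orientation: [-179.8, 0.1, 77.0]
wrist_force: [0.1, -0.7, -0.0]
opening: 85.7
finger_force: 0.0
```

Emit:
play_rows --deltas '[[[0,0,0,0],[0,0,0,0],[0,0,0,0],[0,0,0,0],[0,0,0,0],[0,0,0,0],[0,0,0,0],[0,0,0,0]]]' --claw 0.55 --grip_force 40

```text
time_s: 5.38
tcp_pos: [583.6, 213.7, 25.2]
orientation: [179.9, -0.1, 76.9]
wrist_force: [-1.4, 0.8, 7.0]
opening: 57.6
finger_force: 44.3
```

Emit:
play_rows --deltas '[[[0,0,0.008,0],[0,0,0.015,0],[0,0,0.02,0],[0,0,0.02,0],[0,0,0.02,0],[0,0,0.02,0],[0,0,0,0]]]' --claw 0.4 --grip_force 50

```text
time_s: 5.97
tcp_pos: [585.2, 213.7, 131.4]
orientation: [179.6, -0.2, 76.9]
wrist_force: [1.2, 1.0, -1.5]
opening: 57.6
finger_force: 54.0
```

```bash
python3 - <<'E'
from h import *
for i in range(3):
    o=get_obs();print(o['time_s'],o['tcp_pos'],o['orientation'],o['qpos'],o['wrist_force'],o['opening'])
    p=grab_frame('scene')
w=cloud(p);save(p,'s3.png',(310,110,450,230),4)
r=landmark_of(p,'relay');print([(q['at'],q['confidence']) for q in r[:3]])
# relay bottom height: points near TCP laterally
x,y,z=w[...,0],w[...,1],w[...,2]
m=(np.hypot(x-583,y-212)<45)&(z>66)&(z<160);Q=w[m];print(len(Q),np.percentile(Q[:,2],[0,2,5]),Q.min(0),Q.max(0))
E
```

```text
5.9667 [585.19339663 213.73094933 131.44717737] [ 1.79568397e+02 -1.68292176e-01  7.69249887e+01] [ 8.97068805e+00  2.08247585e+01  8.90909136e+01 -6.41767904e-03
  6.96211148e+01  2.20485437e+01] [ 1.22791454  0.97079328 -1.54478123] 57.63502910594856
6.0167 [584.07632333 213.50121298 128.95143867] [ 1.79729298e+02 -1.00994173e-01  7.69244269e+01] [ 8.96671908e+00  2.09539759e+01  8.92266783e+01 -8.51833796e-03
  6.95305284e+01  2.20454895e+01] [ 0.56993105  0.34309404 -1.36225056] 57.777235192454356
6.0667 [582.63892191 213.26078131 126.7261525 ] [ 1.79940941e+02 -1.70412823e-02  7.69178657e+01] [ 8.96464611e+00  2.10634708e+01  8.93556534e+01 -6.80347423e-03
  6.95197387e+01  2.20491662e+01] [ 0.30094973  0.52705562 -1.32364618] 57.147684363873175
[([380.8, 168.5], 0.65), ([422.8, 204.0], 0.62), ([349.7, 251.3], 0.16)]
244 [106.916908   108.97657419 112.19311101] [539.88937225 191.56967393 106.916908  ] [627.70321482 219.98350971 159.93654865]
```

View pics/s3.png

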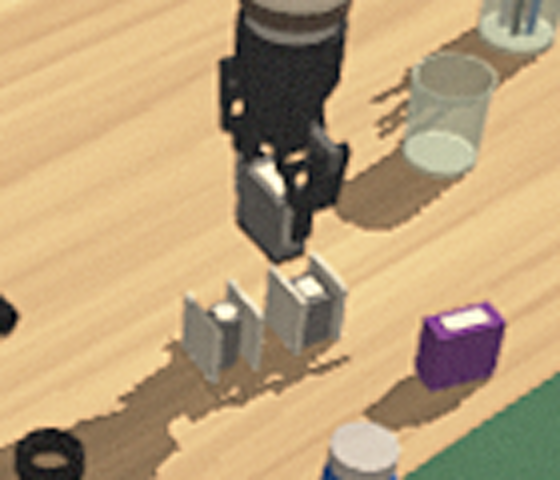

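The relay is held level and the rack is undisturbed, with the round module and short block still in their slots. Carrying it to open bench at about (480,0).

Emit:
play_rows --deltas '[[[-0.008,-0.0155,0,0.02],[-0.015,-0.03,0,0.02],[-0.015,-0.03,0,0.02],[-0.015,-0.03,0,0.02],[-0.015,-0.03,0,0.02],[-0.015,-0.03,0,0.02],[-0.015,-0.03,-0.01,0.02],[-0.006,-0.018,-0.02,0],[0,0,-0.02,0],[0,0,-0.02,0]]]'

```text
time_s: 7.0
tcp_pos: [476.8, -1.1, 54.4]
orientation: [-179.9, -0.0, 84.8]
wrist_force: [-0.1, 0.3, -1.4]
opening: 57.5
finger_force: 54.1
```

Emit:
play_rows --deltas '[[[0,0,-0.01,0],[0,0,-0.01,0],[0,0,-0.005,0],[0,0,0,0],[0,0,0,0]]]'

```text
time_s: 7.42
tcp_pos: [478.8, 0.0, 31.8]
orientation: [180.0, 0.0, 85.0]
wrist_force: [0.5, 0.7, -1.4]
opening: 57.3
finger_force: 54.1
```

```bash
python3 - <<'E'
from h import *
p=grab_frame('scene');o=get_obs();print(o['time_s'],o['tcp_pos'],o['orientation'],o['qpos'],o['wrist_force'],o['opening'])
w=cloud(p);x,y,z=w[...,0],w[...,1],w[...,2];t=o['tcp_pos']
m=(np.hypot(x-t[0],y-t[1])<24)&(z>4)&(z<90);Q=w[m];print(len(Q),np.percentile(Q[:,2],[0,2,5,50]))
print([(q['at'],q['confidence'],at_z(p,q['at'],15)) for q in landmark_of(p,'relay')[:3]])
E
```

```text
7.4667 [ 4.79178700e+02 -1.07446264e-01  3.21777026e+01] [1.79924407e+02 1.33306621e-02 8.49779151e+01] [-1.45029076e+01  1.02231597e+01  1.15239348e+02 -8.56652951e-04
  5.44607360e+01 -9.48033400e+00] [ 0.56976241  0.3188895  -1.28981046] 57.29951410757018
141 [15.70965904 16.59084379 21.03089651 60.68601611]
[([418.7, 203.0], 0.8, array([703.84439507, 288.12374432,  15.        ])), ([301.9, 205.4], 0.61, array([487.40563699,   6.85052577,  15.        ]))]
```

Emit:
play_rows --deltas '[[[0,0,-0.005,0],[0,0,-0.004,0],[0,0,-0.002,0],[0,0,-0.0015,0],[0,0,0,0],[0,0,0,0]]]'

```text
time_s: 8.02
tcp_pos: [478.3, -0.1, 18.9]
orientation: [-180.0, -0.0, 84.9]
wrist_force: [-0.5, 0.7, -1.4]
opening: 57.3
finger_force: 54.1
```

Emit:
play_rows --deltas '[[[0,0,-0.0015,0],[0,0,0,0],[0,0,0,0]]]'

```text
time_s: 8.27
tcp_pos: [478.4, -0.2, 17.5]
orientation: [-180.0, -0.0, 84.9]
wrist_force: [-0.0, -0.1, -1.0]
opening: 57.6
finger_force: 54.1
```

Emit:
play_rows --deltas '[[[0,0,-0.0015,0],[0,0,0,0],[0,0,0,0]]]'

```text
time_s: 8.52
tcp_pos: [478.6, -0.2, 17.2]
orientation: [-180.0, 0.0, 85.0]
wrist_force: [-6.0, 0.0, 11.0]
opening: 57.4
finger_force: 55.3
```

Emit:
play_rows --deltas '[[[0,0,-0.001,0],[0,0,0,0],[0,0,0,0]]]'

```text
time_s: 8.77
tcp_pos: [478.6, -0.2, 17.2]
orientation: [-179.9, 0.0, 85.0]
wrist_force: [-9.5, 0.7, 22.1]
opening: 57.4
finger_force: 56.5
```

Contact at TCP z 17.2. Now release, rise, turn 90° and come down onto the broad faces.

Emit:
play_rows --deltas '[[[0,0,0.0015,0],[0,0,0.0,0],[0,0,0,0],[0,0,0,0],[0,0,0,0]]]' --claw 1

```text
time_s: 9.18
tcp_pos: [478.3, -0.1, 16.3]
orientation: [-180.0, -0.0, 84.9]
wrist_force: [-0.2, -1.1, 0.0]
opening: 85.4
finger_force: 0.0
```

Emit:
play_rows --deltas '[[[0,0,0.005,0],[0,0,0.015,0],[0,0,0.025,0],[0,0,0.025,-0.06],[0,0,0.01,-0.121],[0,0,0,-0.121],[0,0,0,-0.121],[0,0,0,-0.121],[0,0,0,-0.121],[0,0,0,-0.121]]]'

```text
time_s: 10.02
tcp_pos: [478.4, -0.2, 96.8]
orientation: [180.0, -0.0, 39.6]
wrist_force: [-0.4, -0.4, -1.0]
opening: 85.5
finger_force: 0.0
```

Emit:
play_rows --deltas '[[[0,0,0,-0.121],[0,0,0,-0.121],[0,0,0,-0.121],[0,0,0,-0.121],[0,0,0,-0.121],[0,0,0,-0.121],[0,0,0,-0.059],[0,0,0,0],[0,0,0,0]]]'

```text
time_s: 10.77
tcp_pos: [478.4, -0.2, 96.6]
orientation: [180.0, -0.0, -5.0]
wrist_force: [0.0, 0.2, 0.5]
opening: 85.7
finger_force: 0.0
```

```bash
python3 - <<'E'
from h import *
o=get_obs();print(o['time_s'],o['tcp_pos'],o['orientation'],o['qpos'],o['wrist_force'],o['opening'])
for n in('scene','top'):
    p=grab_frame(n);w=cloud(p);x,y,z=w[...,0],w[...,1],w[...,2]
    m=(np.hypot(x-478,y)<55)&(z>47)&(z<64);Q=w[m][:,:2]
    if len(Q)>5: print(n,len(Q),cv2.minAreaRect(Q.astype(np.float32)))
    print([(q['at'],q['confidence'],at_z(p,q['at'],0)) for q in landmark_of(p,'relay')[:3]])
    if n=='scene': save(p,'s4.png',(220,120,400,260),3)
E
```

```text
10.7667 [ 4.78412363e+02 -1.72521064e-01  9.66257464e+01] [ 1.79998560e+02 -3.84819467e-03 -4.95622639e+00] [-1.45343867e+01  3.57663174e+00  1.13783653e+02 -8.77345375e-04
  6.26356813e+01  8.04222430e+01] [0.03804712 0.22754748 0.50233548] 85.7356505682367
scene 153 ((482.43182373046875, -0.626953125), (29.441560745239258, 62.72358703613281), 85.53058624267578)
[([421.4, 204.3], 0.81, array([703.76297898, 303.94105464,   0.        ])), ([303.5, 210.0], 0.66, array([493.83097241,   7.57309288,   0.        ]))]
top 23 ((453.7420654296875, 0.10365581512451172), (8.425529479980469, 26.726449966430664), 0.11719013005495071)
[([223.5, 166.5], 0.61, array([696.16075536, 323.07261481,   0.        ])), ([304.0, 225.2], 0.47, array([466.68611147,  -1.57985595,   0.        ]))]
```

View pics/s4.png

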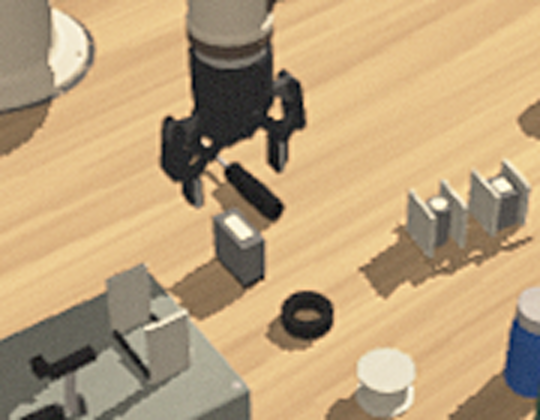

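The relay stands upright on the bench at heading -5°, at scene (303,210) px. The scene camera reads it 4 mm too far in x, so I'll use that as a correction. Now gripping its broad faces.

Emit:
play_rows --deltas '[[[0,0,-0.02,0],[0,0,-0.02,0],[0,0,-0.015,0],[0,0,-0.012,0],[0,0,-0.01,0],[0,0,0,0]]]'

```text
time_s: 11.47
tcp_pos: [476.7, 0.2, 17.5]
orientation: [-180.0, 0.2, -5.0]
wrist_force: [0.3, 0.4, -0.6]
opening: 85.4
finger_force: 0.0
```

Emit:
play_rows --deltas '[[[0,0,0,0],[0,0,0,0],[0,0,0,0],[0,0,0,0],[0,0,0,0],[0,0,0,0],[0,0,0,0],[0,0,0,0]]]' --claw 0.15 --grip_force 50

```text
time_s: 12.13
tcp_pos: [479.2, -0.3, 20.3]
orientation: [180.0, -0.1, -5.1]
wrist_force: [0.2, 0.5, 6.0]
opening: 27.6
finger_force: 50.0
```

Emit:
play_rows --deltas '[[[0,0,0.01,0],[0,0,0.025,0],[0,0,0.03,0],[0,0,0.03,0],[0,0,0.03,0],[0.005,-0.01,0.025,0],[0.015,-0.03,0,0],[0.015,-0.03,0,0],[0.015,-0.03,0,0],[0.015,-0.03,0,0]]]'

```text
time_s: 12.97
tcp_pos: [543.4, -131.2, 169.6]
orientation: [-180.0, 0.0, -5.0]
wrist_force: [1.5, 0.5, -1.1]
opening: 27.6
finger_force: 49.6
```

Emit:
play_rows --deltas '[[[0.012,-0.022,0,0],[0.005,-0.0102,0,0],[0,0,0,0],[0,0,0,0],[0,0,0,0],[0,0,0,0]]]'

```text
time_s: 13.47
tcp_pos: [559.8, -160.8, 169.3]
orientation: [-180.0, 0.0, -5.0]
wrist_force: [0.3, -0.1, -1.9]
opening: 27.4
finger_force: 49.7
```

```bash
cat > see.py <<'E'
from h import *
o=get_obs();t=o['tcp_pos'];print(o['time_s'],t,o['orientation'],o['wrist_force'],o['opening'])
c,s=np.cos(np.radians(-5.1)),np.sin(np.radians(-5.1));X=np.array([c,s]);Y=np.array([-s,c])
for n in('scene','top'):
    p=grab_frame(n);w=cloud(p);d=w[...,:2]-t[:2];lx=d@X;ly=d@Y;z=w[...,2]
    # posts: z 75..127 for x extents; local coordinates relative to TCP
    for nm,m in(('post+x',(lx>20)&(lx<60)&(abs(ly)<45)&(z>80)&(z<145)),('post-x',(lx<-20)&(lx>-60)&(abs(ly)<45)&(z>80)&(z<145)),('relay',(abs(lx)<45)&(abs(ly)<30)&(z>t[2]-25)&(z<t[2]+60))):
        if m.sum()>4: print(n,nm,m.sum(),'lx',np.percentile(lx[m],[3,50,97]).round(1),'ly',np.percentile(ly[m],[3,50,97]).round(1),'z',np.percentile(z[m],[2,50,98]).round(1))
    save(p,'v_%s_%d.png'%(n,o['time_s']*10),(200,150,360,290) if n=='scene' else (310,160,410,240),3.75 if n=='scene' else 5)
E
python3 see.py; ls pics
```

```text
13.4667 [ 559.81722974 -160.83217444  169.33665733] [-1.79963608e+02  4.93200540e-02 -4.98344745e+00] [ 0.31646141 -0.05911109 -1.94772415] 27.411118070421775
scene post+x 206 lx [37.2 41.4 44.1] ly [-20.   -1.6  18. ] z [ 81.5 106.  128.2]
scene post-x 136 lx [-32.6 -28.4 -25.4] ly [-20.4  -7.9  11.5] z [ 80.8 100.9 127.3]
scene relay 541 lx [-9.8 14.  32.1] ly [-27.   -4.3  24. ] z [150.7 199.6 225.5]
top post-x 38 lx [-37.2 -35.5 -29.9] ly [-19.6  -2.7  15.6] z [ 83.8 117.8 133.5]
top relay 49 lx [-30.2 -25.5  -4.1] ly [-15.6   3.1  25.3] z [160.4 197.8 217.8]
a.png
b.png
rk.png
s2.png
s3.png
s4.png
scene1.png
top1.png
ts.png
v_scene_134.png
v_top_134.png
```

```bash
cat > see2.py <<'E'
from h import *
import sys
o=get_obs();t=o['tcp_pos'];print(o['time_s'],t.round(1),o['wrist_force'].round(1))
c,s=np.cos(np.radians(-5.)),np.sin(np.radians(-5.));X=np.array([c,s]);Y=np.array([-s,c])
b=t[2]-20
ps=[grab_frame('scene') for _ in range(3)];L=[]
def st(nm,m):
    a,e=lx[m],ly[m]; print(nm,m.sum(),'lx %.1f'%np.median(a),'ly',np.percentile(e,[2,98]).round(1),'mid %.1f'%((np.percentile(e,2)+np.percentile(e,98))/2))
for p in ps:
    w=cloud(p);d=w[...,:2]-t[:2];lx=d@X;ly=d@Y;z=w[...,2]
    st('relay end',(lx>27)&(lx<38)&(abs(ly)<22)&(z>max(b+2,132))&(z<b+52))
    st('post+x',(lx>36)&(lx<48)&(abs(ly)<40)&(z>75)&(z<122))
    st('post-x',(lx<-22)&(lx>-36)&(abs(ly)<40)&(z>75)&(z<122))
E
python3 see2.py; cp pics/v_scene_134.png pics/view5.png
```

```text
13.5667 [ 560.1 -161.2  169.5] [-0.8  0.8 -1.6]
relay end 142 lx 30.3 ly [-14.   12.7] mid -0.7
post+x 181 lx 41.2 ly [-20.3  19.2] mid -0.5
post-x 131 lx -28.6 ly [-20.5  14. ] mid -3.2
relay end 145 lx 30.3 ly [-14.6  12.5] mid -1.1
post+x 182 lx 41.3 ly [-20.3  18.4] mid -0.9
post-x 134 lx -28.7 ly [-20.1  16.6] mid -1.8
relay end 148 lx 30.5 ly [-14.7  12.8] mid -1.0
post+x 179 lx 41.3 ly [-20.3  18.6] mid -0.8
post-x 134 lx -28.4 ly [-20.7  16.5] mid -2.1
```

View pics/view5.png

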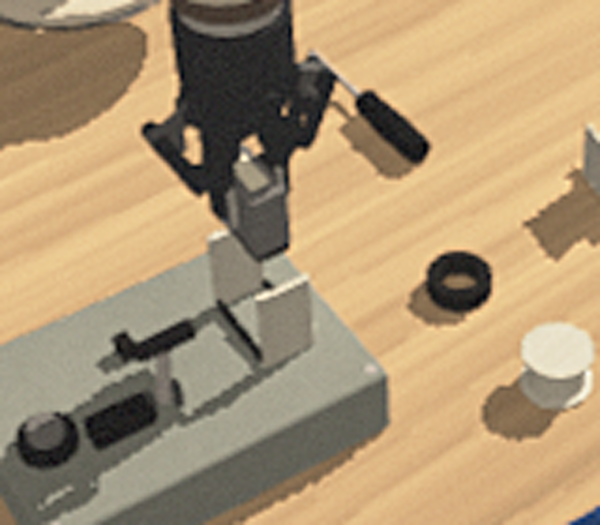

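The view shows the relay hanging square above the bay. In the scene frame its end face reads 2 mm short of the post centre in x and is aligned in y. I'll shift 2 mm, then remeasure near the post tops.

Emit:
play_rows --deltas '[[[0.002,-0.0002,-0.007,0],[0,0,-0.0075,0],[0,0,0,0],[0,0,0,0],[0,0,0,0]]]'

```text
time_s: 14.13
tcp_pos: [562.3, -162.5, 154.6]
orientation: [-180.0, 0.0, -5.1]
wrist_force: [-0.5, 1.1, -1.6]
opening: 27.4
finger_force: 49.6
```

```bash
python3 see2.py
```

```text
14.1333 [ 562.3 -162.5  154.6] [-0.5  1.1 -1.6]
relay end 142 lx 30.3 ly [-13.9  12.8] mid -0.5
post+x 178 lx 39.1 ly [-19.1  19.6] mid 0.2
post-x 96 lx -31.3 ly [-19.2   7.8] mid -5.7
relay end 150 lx 30.6 ly [-13.9  13.6] mid -0.1
post+x 177 lx 39.2 ly [-18.7  19.6] mid 0.5
post-x 99 lx -30.9 ly [-19.2   6.4] mid -6.4
relay end 143 lx 30.5 ly [-14.1  13.4] mid -0.4
post+x 177 lx 39.0 ly [-19.   19.5] mid 0.3
post-x 96 lx -31.1 ly [-19.1   7. ] mid -6.0
```

Within 1 mm. Lowering into the bay while watching the force.

Emit:
play_rows --deltas '[[[-0.0003,0.0006,-0.003,0],[0,0,-0.005,0],[0,0,-0.007,0],[0,0,-0.007,0],[0,0,0,0],[0,0,0,0]]]'

```text
time_s: 14.78
tcp_pos: [561.5, -161.6, 131.9]
orientation: [-180.0, 0.1, -5.1]
wrist_force: [0.5, -0.1, -0.9]
opening: 27.6
finger_force: 49.6
```

Emit:
play_rows --deltas '[[[0,0,-0.005,0],[0,0,-0.007,0],[0,0,-0.007,0],[0,0,-0.007,0],[0,0,-0.006,0],[0,0,-0.004,0],[0,0,0,0],[0,0,0,0]]]'

```text
time_s: 15.45
tcp_pos: [561.9, -161.9, 96.6]
orientation: [-180.0, 0.0, -5.1]
wrist_force: [-0.1, 0.3, -1.1]
opening: 27.3
finger_force: 49.6
```

Emit:
play_rows --deltas '[[[0,0,-0.004,0],[0,0,-0.004,0],[0,0,0,0],[0,0,0,0]]]'

```text
time_s: 15.78
tcp_pos: [561.9, -161.8, 88.7]
orientation: [-180.0, 0.0, -5.1]
wrist_force: [0.7, 0.6, -1.0]
opening: 27.4
finger_force: 49.6
```

Emit:
play_rows --deltas '[[[0,0,-0.003,0],[0,0,-0.002,0],[0,0,0,0],[0,0,0,0]]]'

```text
time_s: 16.12
tcp_pos: [562.0, -161.9, 83.7]
orientation: [-180.0, 0.0, -5.1]
wrist_force: [-0.9, 1.0, -2.3]
opening: 27.5
finger_force: 49.6
```

Emit:
play_rows --deltas '[[[0,0,-0.002,0],[0,0,0,0],[0,0,0,0]]]'

```text
time_s: 16.37
tcp_pos: [562.0, -161.9, 81.9]
orientation: [-180.0, 0.0, -5.1]
wrist_force: [-0.3, -0.5, -1.1]
opening: 27.4
finger_force: 49.6
```

Now inside the lips; final fine steps to the floor.

Emit:
play_rows --deltas '[[[0,0,-0.001,0],[0,0,0,0],[0,0,0,0]]]'

```text
time_s: 16.62
tcp_pos: [562.1, -161.9, 80.9]
orientation: [-180.0, 0.0, -5.1]
wrist_force: [0.7, -0.0, -1.3]
opening: 27.0
finger_force: 49.6
```

Emit:
play_rows --deltas '[[[0,0,-0.001,0],[0,0,0,0],[0,0,0,0]]]'

```text
time_s: 16.87
tcp_pos: [562.3, -162.1, 80.3]
orientation: [180.0, -0.0, -5.1]
wrist_force: [-0.3, 0.3, 0.3]
opening: 27.7
finger_force: 49.8
```

Emit:
play_rows --deltas '[[[0,0,-0.0005,0],[0,0,0,0],[0,0,0,0]]]'

```text
time_s: 17.12
tcp_pos: [562.3, -162.0, 80.3]
orientation: [180.0, -0.0, -5.1]
wrist_force: [-3.4, 0.3, 5.3]
opening: 27.2
finger_force: 50.5
```

Contact at TCP 80.3, so the relay's underside is at 60. Release partly and rise.

Emit:
play_rows --deltas '[[[0,0,0.0005,0],[0,0,0,0],[0,0,0,0],[0,0,0,0]]]' --claw 0.65

```text
time_s: 17.45
tcp_pos: [562.1, -162.0, 79.8]
orientation: [-180.0, 0.0, -5.1]
wrist_force: [-0.4, 0.4, 0.1]
opening: 55.6
finger_force: 0.0
```

Emit:
play_rows --deltas '[[[0,0,0.005,0],[0,0,0.015,0],[0,0,0.03,0],[0,0,0.03,0],[0,0,0.03,0],[0,0,0.02,0],[0,0,0,0],[0,0,0,0]]]'

```text
time_s: 18.12
tcp_pos: [563.0, -162.4, 211.8]
orientation: [179.9, -0.2, -5.1]
wrist_force: [-0.4, -0.8, -0.2]
opening: 55.3
finger_force: 0.0
```

```bash
cat > see3.py <<'E'
from h import *
o=get_obs();t=o['tcp_pos'];print(o['time_s'],t.round(1),o['orientation'].round(1),o['qpos'].round(0))
c,s=np.cos(np.radians(-5.05)),np.sin(np.radians(-5.05));X=np.array([c,s]);Y=np.array([-s,c])
B=np.array([562.,-162.])
for n in('scene','top'):
    p=grab_frame(n);w=cloud(p);d=w[...,:2]-B;lx=d@X;ly=d@Y;z=w[...,2]
    m=(abs(lx)<27)&(abs(ly)<25)&(z>100)&(z<130)
    if m.sum()>9: print(n,'relay top z',np.median(z[m]).round(1),'lx',np.percentile(lx[m],[2,98]).round(1),'ly',np.percentile(ly[m],[2,98]).round(1))
    for k in('test_button_top','lever_bar'):
        for r in masks_of(p,k)[:3]:
            q=w[r['pixels']];q=q[~np.isnan(q[:,0])]
            q=q[(q[:,2]>66)]; dd=q[:,:2]-B
            if len(q)>9: print(n,k,round(r['confidence'],2),np.round(r['at']),len(q),'lx',np.percentile(dd@X,[3,50,97]).round(1),'ly',np.percentile(dd@Y,[3,50,97]).round(1),'z',np.percentile(q[:,2],[3,50,97]).round(1))
    # geometric: bar (z>125), button cap z 70..90
    bar=(ly<-65)&(ly>-140)&(abs(lx-20)<90)&(z>133)&(z<165)
    if bar.sum()>5: print(n,'bar',bar.sum(),'lx',np.percentile(lx[bar],[3,50,97]).round(1),'ly',np.percentile(ly[bar],[3,97]).round(1),'z',np.percentile(z[bar],[3,50,97]).round(1))
    bt=(ly<-145)&(ly>-215)&(abs(lx)<50)&(z>74)&(z<90)
    if bt.sum()>5: print(n,'btn',bt.sum(),'lx',np.percentile(lx[bt],[3,50,97]).round(1),'ly',np.percentile(ly[bt],[3,50,97]).round(1),'z',np.percentile(z[bt],[50]).round(1))
    if n=='scene': save(p,'w_%d.png'%(o['time_s']*10),(190,160,330,300),4)
E
python3 see3.py; ls pics|grep w_
```

```text
18.1167 [ 563.  -162.4  211.8] [179.9  -0.2  -5.1] [-28.  11.  91.  -0.  77.  67.]
scene relay top z 114.2 lx [-24.7  22.2] ly [-14.5  12.7]
scene test_button_top 0.43 [209. 264.] 78 lx [ 8.5 20.6 29.8] ly [-185.1 -175.  -163.9] z [71.9 79.2 82.6]
scene lever_bar 0.73 [247. 244.] 149 lx [35.  50.4 57.1] ly [-113.8  -96.5  -76.9] z [ 73.9 144.5 151.5]
scene bar 100 lx [45.4 53.  57.4] ly [-114.   -75.4] z [138.5 147.3 151.7]
scene btn 88 lx [ 8.3 21.  38.7] ly [-185.5 -172.6 -146.4] z [79.2]
top relay top z 115.2 lx [-26.    6.5] ly [-15.3  11.1]
top test_button_top 0.34 [251. 195.] 11 lx [-36.8 -10.2   4.9] ly [332.  388.3 429.4] z [66.5 67.2 72.9]
top bar 6 lx [40.6 44.1 51. ] ly [-117.  -112.7] z [147.8 151.2 151.9]
top btn 61 lx [-5.3 14.5 34.7] ly [-191.7 -173.7 -146.9] z [79.6]
w_181.png
```

The relay top reads 114–115 (116 expected), so it's home in the bay. The lever bar is at about (604,-262) px-derived world coordinates and still standing. The button works out to about (563.5,-336.5). I'm moving over it with the gripper shut.

Emit:
play_rows --deltas '[[[0,-0.015,0,0],[0,-0.03,0,0],[0,-0.03,0,0],[0,-0.03,0,0],[0,-0.03,0,0],[0.001,-0.025,0,0],[0.001,-0.0145,-0.01,0],[0,0,-0.03,0],[0,0,-0.03,0],[0,0,-0.025,0]]]' --claw 0 --grip_force 30

```text
time_s: 19.25
tcp_pos: [563.1, -337.6, 112.5]
orientation: [-180.0, 0.1, -5.1]
wrist_force: [0.7, 0.2, -1.1]
opening: -0.4
finger_force: 0.0
```

Emit:
play_rows --deltas '[[[0,0,-0.015,0],[0,0,0,0],[0,0,0,0],[0,0,0,0]]]'

```text
time_s: 19.58
tcp_pos: [564.7, -337.6, 101.4]
orientation: [179.9, -0.1, -5.1]
wrist_force: [-0.0, -0.9, 0.8]
opening: -0.0
finger_force: 0.0
```

```bash
python3 see3.py; python3 - <<'E'
from h import *
p=grab_frame('scene');save(p,'btn.png',(170,190,270,290),6)
t=get_obs()['tcp_pos'];w=cloud(p);z=w[...,2];m=(np.hypot(w[...,0]-t[0],w[...,1]-t[1])<25)&(z>t[2]-4)&(z<t[2]+25);Q=w[m];print(t,len(Q),Q.min(0),np.median(Q,0),Q.max(0))
E
```

```text
19.5833 [ 564.7 -337.6  101.4] [ 1.799e+02 -1.000e-01 -5.100e+00] [-41.  28.  83.  -0.  69.  54.]
scene relay top z 114.1 lx [-24.3  22.2] ly [-14.5  13. ]
scene test_button_top 0.49 [212. 265.] 76 lx [11.9 22.2 30.1] ly [-186.5 -176.3 -164.4] z [70.8 78.7 83.4]
scene lever_bar 0.72 [269. 222.] 233 lx [-23.8  -0.8  21.6] ly [-14.6  -9.5  12.4] z [ 70.3 113.1 117.4]
scene lever_bar 0.53 [248. 243.] 118 lx [37.3 51.2 57.7] ly [-112.5  -97.1  -78.7] z [ 83.9 144.8 151.2]
scene bar 108 lx [30.8 53.1 57.7] ly [-138.3  -75.1] z [139.6 148.4 158.3]
scene btn 86 lx [ 9.6 23.2 37.7] ly [-186.3 -173.8 -146.7] z [78.7]
top relay top z 116.0 lx [-26.1  25.5] ly [-16.5  11. ]
top bar 43 lx [41.1 46.  52.9] ly [-115.6  -79.7] z [137.3 151.5 159.1]
top btn 19 lx [-6.2  6.4 14.7] ly [-197.  -179.7 -167.8] z [78.8]
[ 564.44293747 -336.66976631  100.75798637] 70 [ 559.13594172 -350.52331863  103.68480058] [ 575.19810818 -340.4694873   114.75629561] [ 579.46538766 -323.54038515  125.63553394]
```

View pics/btn.png

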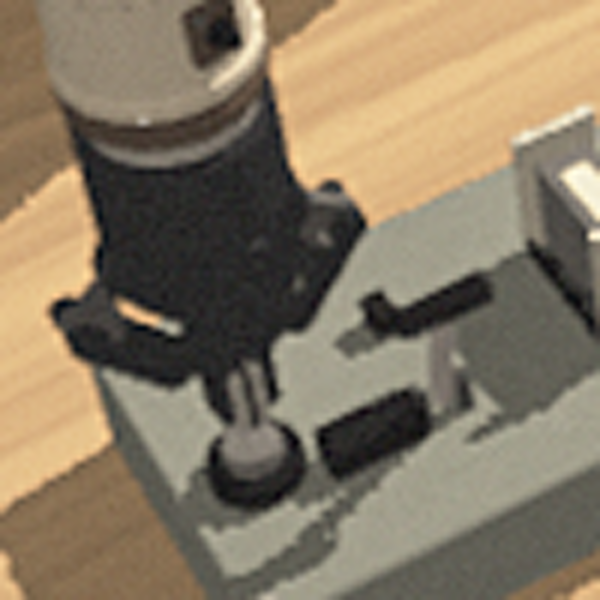

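The shut fingertips sit over the grey cap at crop (255,425), with the lever still standing. Pressing down.

Emit:
play_rows --deltas '[[[0,0,-0.008,0],[0,0,-0.008,0],[0,0,-0.004,0],[0,0,0,0],[0,0,0,0]]]'

```text
time_s: 20.35
tcp_pos: [563.8, -336.2, 79.6]
orientation: [-180.0, 0.1, -5.1]
wrist_force: [-1.2, -0.1, 2.5]
opening: -0.1
finger_force: 1.1
```

Emit:
play_rows --deltas '[[[0,0,-0.0015,0],[0,0,-0.0015,0],[0,0,-0.001,0],[0,0,0,0],[0,0,0,0]]]'

```text
time_s: 20.77
tcp_pos: [564.0, -336.3, 76.1]
orientation: [-180.0, 0.0, -5.1]
wrist_force: [-1.8, 1.3, 2.7]
opening: -0.0
finger_force: 1.9
```

Emit:
play_rows --deltas '[[[0,0,-0.001,0],[0,0,-0.001,0],[0,0,0,0],[0,0,0,0]]]'

```text
time_s: 21.1
tcp_pos: [564.1, -336.4, 75.9]
orientation: [-180.0, 0.0, -5.1]
wrist_force: [-6.4, 4.4, 13.2]
opening: 0.1
finger_force: 6.7
```

```bash
python3 see3.py|grep -E "^[0-9]|bar"
```

```text
21.1 [ 564.1 -336.4   75.9] [-180.     0.    -5.1] [-41.  29.  84.  -0.  66.  54.]
scene lever_bar 0.6 [242. 245.] 115 lx [-41.5  -4.   32.4] ly [-99.1 -93.9 -77.5] z [71.8 83.1 98. ]
scene bar 99 lx [12.2 29.2 32.7] ly [-139.  -114.7] z [134.9 151.1 164.2]
```

The lever has dropped (bar reading now at lx about -41, z under 98). Rising and measuring the bar.

Emit:
play_rows --deltas '[[[0,0,0.005,0],[0,0,0.02,0],[0,0,0.03,0],[0,0,0.03,0],[0,0,0.02,0],[0,0,0,0],[0,0,0,0]]]'

```text
time_s: 21.98
tcp_pos: [564.9, -337.1, 180.2]
orientation: [179.9, -0.2, -5.1]
wrist_force: [-0.0, 1.0, -0.0]
opening: -0.3
finger_force: 0.0
```

```bash
python3 - <<'E'
from h import *
c,s=np.cos(np.radians(-5.05)),np.sin(np.radians(-5.05));X=np.array([c,s]);Y=np.array([-s,c]);B=np.array([562.,-162.])
print(get_obs()['tcp_pos'])
for n in('scene','top'):
    p=grab_frame(n);w=cloud(p);d=w[...,:2]-B;lx=d@X;ly=d@Y;z=w[...,2]
    m=(lx<-22)&(lx>-70)&(ly<-60)&(ly>-130)&(z>82)&(z<110)
    if m.sum()>4: print(n,m.sum(),'lx',np.percentile(lx[m],[3,50,97]).round(1),'ly',np.percentile(ly[m],[3,50,97]).round(1),'z',np.percentile(z[m],[3,50,97]).round(1))
    for k in('lever_bar','lever_hinge'):
        for r in landmark_of(p,k)[:2]:
            q=at_z(p,r['at'],92 if k=='lever_bar' else 72)[:2]-B; print(n,k,round(r['confidence'],2),r['at'],(q@X).round(1),(q@Y).round(1))
    if n=='scene': save(p,'lev.png',(180,180,300,280),6)
E
```

```text
[ 564.87558345 -337.11258919  180.21378521]
scene 96 lx [-44.8 -36.1 -25.3] ly [-114.   -95.4  -76.2] z [85.5 93.4 98. ]
scene lever_bar 0.61 [232.1, 234.3] -30.8 -90.3
scene lever_hinge 0.97 [240.6, 252.5] 20.6 -94.5
scene lever_hinge 0.7 [212.1, 262.5] 9.8 -168.8
top lever_bar 0.47 [248.8, 194.6] -25.3 369.4
top lever_hinge 0.78 [371.4, 193.1] 32.3 -92.2
```

View pics/lev.png

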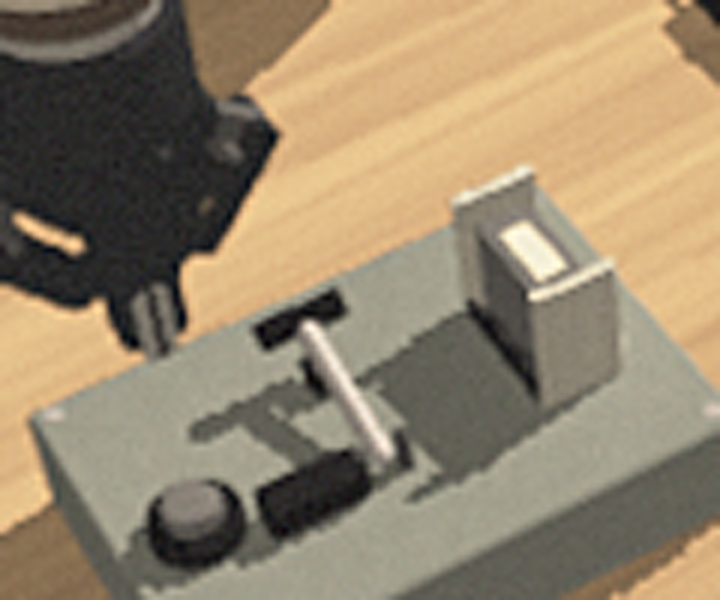

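The picture shows the lever lying forward, bar at crop (300,318), with the relay upright in the bay at crop (535,250). Lever bar target: (513.4,-253), z about 92. Moving there with the fingers open.

Emit:
play_rows --deltas '[[[-0.0126,0.0204,0,0],[-0.0126,0.021,0,0],[-0.0127,0.021,0,0],[-0.0127,0.021,-0.01,0],[0,0,-0.02,0],[0,0,-0.02,0],[0,0,0,0],[0,0,0,0]]]' --claw 0.8 --grip_force 30

```text
time_s: 22.95
tcp_pos: [512.6, -252.3, 127.6]
orientation: [-179.9, 0.2, -5.1]
wrist_force: [0.7, 1.4, 0.8]
opening: 68.3
finger_force: 0.0
```

```bash
python3 - <<'E'
from h import *
c,s=np.cos(np.radians(-5.05)),np.sin(np.radians(-5.05));X=np.array([c,s]);Y=np.array([-s,c])
o=get_obs();t=o['tcp_pos'];print(t,o['opening'])
p=grab_frame('scene');w=cloud(p);d=w[...,:2]-t[:2];lx=d@X;ly=d@Y;z=w[...,2]
def st(n,m): print(n,m.sum(),'lx',np.percentile(lx[m],[3,50,97]).round(1),'ly',np.percentile(ly[m],[3,50,97]).round(1),'z',np.percentile(z[m],[3,97]).round(1))
st('bar',(abs(lx)<16)&(abs(ly)<35)&(z>83)&(z<104))
st('finger+y',(abs(lx)<30)&(ly>0)&(ly<70)&(z>122)&(z<150))
st('finger-y',(abs(lx)<30)&(ly<0)&(ly>-70)&(z>122)&(z<150))
E
```

```text
[ 512.57378949 -252.30082953  127.62810154] 68.27839016183442
bar 90 lx [-2.8  4.6 13.4] ly [-19.8  -1.2  18.3] z [85.1 98.4]
finger+y 30 lx [-7.3  8.2 15.9] ly [34.1 35.3 46.5] z [135.2 148. ]
finger-y 25 lx [-2.2 10.3 14.1] ly [-48.  -40.2 -34.4] z [134.2 149.3]
```

Bar is centred between the fingers. Going down and pinching.

Emit:
play_rows --deltas '[[[0,0,-0.01,0],[0,0,-0.015,0],[0,0,-0.015,0],[0,0,-0.01,0],[0,0,-0.004,0],[0,0,0,0],[0,0,0,0]]]'

```text
time_s: 23.58
tcp_pos: [513.9, -253.4, 75.5]
orientation: [180.0, -0.0, -5.1]
wrist_force: [-0.1, -0.4, 0.3]
opening: 68.2
finger_force: 0.0
```

Emit:
play_rows --deltas '[[[0,0,0,0],[0,0,0,0],[0,0,0,0],[0,0,0,0],[0,0,0,0],[0,0,0,0]]]' --claw 0.3 --grip_force 30

```text
time_s: 24.08
tcp_pos: [514.1, -252.9, 76.2]
orientation: [-180.0, -0.1, -5.1]
wrist_force: [-1.0, 2.7, 5.9]
opening: 38.8
finger_force: 30.3
```

Pinched at 38.8 mm. Swinging the lever up along its 75 mm arc.

Emit:
play_rows --deltas '[[[0.0019,-0.0002,0.006,0],[0.0025,-0.0002,0.006,0],[0.003,-0.0003,0.0058,0],[0.0035,-0.0003,0.0055,0],[0.004,-0.0003,0.0052,0],[0.0044,-0.0004,0.0048,0],[0.0048,-0.0004,0.0044,0],[0,0,0,0]]]'

```text
time_s: 24.75
tcp_pos: [538.7, -255.0, 113.8]
orientation: [-180.0, -0.1, -5.1]
wrist_force: [-2.2, 2.7, -1.6]
opening: 39.2
finger_force: 31.2
```

Emit:
play_rows --deltas '[[[0.0052,-0.0005,0.004,0],[0.0055,-0.0005,0.0035,0],[0.0058,-0.0005,0.003,0],[0.006,-0.0005,0.0025,0],[0.0062,-0.0005,0.002,0],[0.0064,-0.0006,0.0014,0],[0,0,0,0]]]'

```text
time_s: 25.33
tcp_pos: [574.2, -258.2, 129.7]
orientation: [180.0, -0.1, -5.0]
wrist_force: [-2.7, 5.0, 1.3]
opening: 38.6
finger_force: 31.8
```

```bash
python3 - <<'E'
from h import *
p=grab_frame('scene');save(p,'lift.png',(180,160,300,280),5)
o=get_obs();print(o['tcp_pos'],o['wrist_force'],o['opening'])
E
```

```text
[ 573.58995983 -258.14205799  129.47395075] [-2.36474184  4.9238586   0.65257929] 38.81663690636471
```

View pics/lift.png

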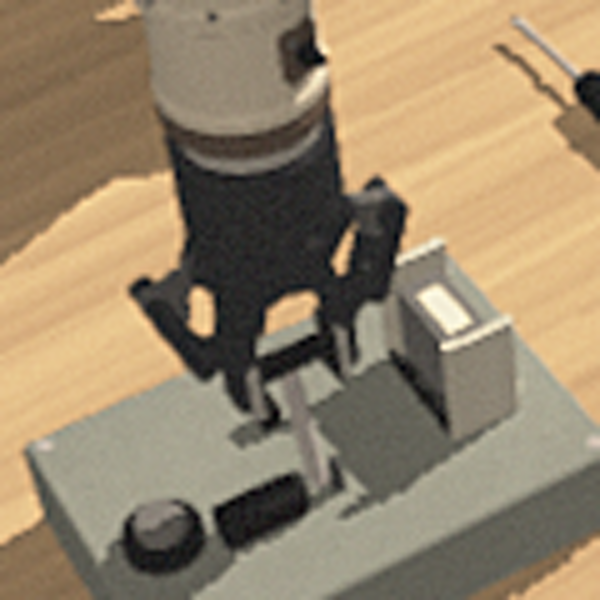

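The lever is coming up, with the bar between the fingers at crop (295,350) and the relay still seated. Continuing past upright.

Emit:
play_rows --deltas '[[[0.0065,-0.0006,0.0009,0],[0.0065,-0.0006,0.0003,0],[0.0052,-0.0005,-0.0002,0],[0.0052,-0.0005,-0.0005,0],[0.0039,-0.0003,-0.0007,0],[0,0,0,0],[0,0,0,0]]]'

```text
time_s: 25.97
tcp_pos: [600.6, -260.6, 129.5]
orientation: [-180.0, -0.1, -5.1]
wrist_force: [-1.0, 5.4, 3.1]
opening: 39.2
finger_force: 30.0
```

Emit:
play_rows --deltas '[[[0.002,-0.0002,-0.0005,0],[0,0,0,0],[0,0,0,0]]]'

```text
time_s: 26.22
tcp_pos: [602.5, -260.8, 129.2]
orientation: [-180.0, -0.1, -5.1]
wrist_force: [-1.8, 4.7, 2.7]
opening: 39.3
finger_force: 29.9
```

```bash
python3 see3.py|grep -E "^[0-9]|bar|relay"
```

```text
26.2167 [ 602.5 -260.8  129.2] [-1.8e+02 -1.0e-01 -5.1e+00] [-34.  26.  83.   0.  71.  61.]
scene relay top z 114.1 lx [-20.5  23. ] ly [-14.8  13.5]
scene bar 205 lx [38.8 51.6 62.8] ly [-127.2  -68.7] z [134.4 149.4 163.4]
top relay top z 116.6 lx [-23.4  26.3] ly [-5.3 11.6]
top bar 19 lx [32.1 36.2 41.8] ly [-104.8  -67.6] z [139.1 148.9 155.8]
```

Emit:
play_rows --deltas '[[[0.0015,-0.0001,-0.0004,0],[0,0,0,0],[0,0,0,0]]]'

```text
time_s: 26.77
tcp_pos: [604.1, -260.9, 128.8]
orientation: [-180.0, -0.1, -5.1]
wrist_force: [-1.6, 5.3, 1.8]
opening: 39.1
finger_force: 29.8
```

Emit:
play_rows --deltas '[[[0,0,0,0],[0,0,0,0],[0,0,0,0],[0,0,0,0],[0,0,0,0]]]' --claw 0.75

```text
time_s: 27.18
tcp_pos: [603.6, -261.6, 128.2]
orientation: [180.0, -0.0, -5.1]
wrist_force: [-1.0, 0.0, -0.3]
opening: 64.2
finger_force: 0.0
```

```bash
python3 see3.py|grep -E "^[0-9]|bar|relay"
```

```text
27.1833 [ 603.6 -261.6  128.2] [180.   -0.   -5.1] [-34.  26.  82.  -0.  71.  61.]
scene relay top z 114.5 lx [-15.1  23.6] ly [-14.6  13.9]
scene lever_bar 0.66 [246. 244.] 154 lx [32.8 50.5 57.9] ly [-113.9  -96.4  -76.6] z [ 72.5 144.5 151.3]
scene bar 146 lx [46.1 55.4 64.5] ly [-138.5  -76.1] z [138.1 148.3 163.4]
top relay top z 117.7 lx [-23.4  26.3] ly [-3.  11.5]
```

The bar matches its original latched reading. Rising clear and doing a final check.

Emit:
play_rows --deltas '[[[0,0,0.01,0],[0,0,0.025,0],[0,0,0.035,0],[0,0,0.035,0],[-0.02,0.02,0.02,0],[-0.03,0.03,0,0],[-0.03,0.03,0,0],[-0.03,0.03,0,0],[-0.03,0.03,0,0],[-0.03,0.03,0,0]]]'

```text
time_s: 28.32
tcp_pos: [434.8, -92.6, 253.6]
orientation: [180.0, -0.1, -5.1]
wrist_force: [0.1, 0.1, 0.8]
opening: 64.0
finger_force: 0.0
```

Emit:
play_rows --deltas '[[[-0.02,0.03,0,0],[-0.01,0.03,0,0],[0,0.03,0,0],[0,0,0,0],[0,0,0,0],[0,0,0,0]]]'

```text
time_s: 28.82
tcp_pos: [406.5, -4.1, 253.6]
orientation: [180.0, -0.1, -5.0]
wrist_force: [-0.0, -0.4, -0.2]
opening: 63.8
finger_force: 0.0
```

```bash
python3 see3.py; python3 - <<'E'
from h import *
for n in('scene','top'):
    p=grab_frame(n);w=cloud(p);a=cv2.imread('pics/%s1.png'%n)[...,::-1]
    df=np.abs(a.astype(int)-p['image']).sum(2)>110
    k,l,st,c=cv2.connectedComponentsWithStats(df.astype(np.uint8))
    for i in range(1,k):
        if st[i,4]>12: v,u=int(c[i][1]),int(c[i][0]);print(n,st[i],w[v,u].round(0))
E
```

```text
28.8167 [406.5  -4.1 253.6] [ 1.8e+02 -1.0e-01 -5.0e+00] [-18. -19. 115.  -0.  84.  77.]
scene relay top z 113.9 lx [-23.5  22.2] ly [-14.4  13.5]
scene test_button_top 0.58 [211. 268.] 82 lx [ 9.2 21.7 29.4] ly [-186.3 -175.3 -164. ] z [70.4 78.9 82. ]
scene lever_bar 0.41 [247. 243.] 150 lx [35.4 50.6 57.6] ly [-113.8  -96.4  -75.8] z [ 75.1 144.5 151.2]
scene bar 99 lx [45.7 53.  57.9] ly [-113.9  -75.4] z [138.9 147.4 151.7]
scene btn 85 lx [ 8.5 21.4 39.7] ly [-186.1 -173.5 -146.4] z [79.]
top relay top z 116.4 lx [-25.7  24.4] ly [-16.5  11.4]
top lever_bar 0.65 [374. 188.] 56 lx [30.  43.6 53.8] ly [-114.2  -96.7  -81.5] z [ 88.2 148.2 158.7]
top lever_bar 0.64 [366. 202.] 744 lx [-80.7  13.9  74.3] ly [-197.9  -96.2   29.9] z [ 66.2  71.2 150.7]
top bar 44 lx [40.1 45.1 53.4] ly [-116.   -79.3] z [136.8 150.9 159.8]
top btn 64 lx [-5.1 14.9 33.4] ly [-194.8 -174.7 -146.9] z [79.3]
scene [ 190    0   40   53 1117] [-654.  367.  143.]
scene [ 231    0   72   51 2374] [438. -34. 569.]
scene [ 350    0   42   55 1261] [-1138.  1926.  -428.]
scene [176  45   8  16  69] [nan nan na
[... 1985 characters left out ...]
303  12  11  55] [137. 808.  -4.]
top [224 313  27  15 159] [130. 206. 324.]
top [133 316  12  17 114] [ 78. 616.   0.]
top [211 320   9  22  46] [ 96. 275. 342.]
top [113 323   7   6  19] [ 76. 704.  -3.]
top [482 327  23  26 375] [  50. -721.   -6.]
top [146 328   5   5  15] [ 61. 579.   8.]
top [213 331  33  35 743] [ 64. 214. 448.]
top [304 331  27  19 151] [ 41. -60.  39.]
top [123 334   8   9  27] [ 34. 664.   4.]
top [131 337  14  13  46] [ 19. 621.  -5.]
top [ 143  336   89   64 2193] [-82. 421.   3.]
top [405 347  45  17 354] [ -17. -481.    7.]
top [318 360  15  28 149] [-35. -75. 351.]
top [ 328  360  160   40 4329] [-114. -381.   -6.]
top [294 386  14  14  82] [-155.    3.   -5.]
```

The only changes on the bench are the relay's two places and the robot with its shadows. The lever is latched, the button is out and the relay is home. Handing in.

```bash
python3 -c "
from bench import *
print(close_job())"
```

```text
the job is handed in; nothing more can be done
None
```

The long relay is fully home in the bay, the test button was pressed and dropped the lever, the lever stands latched again, and the other items on the bench show no movement; the job was handed in at about 29 s of the 72 s allowed.

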